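# Weigh the tin from the back of the supplies caddy

### The arm

A 7-joint arm with a two-finger parallel gripper is mounted at the origin on the work surface. World frame = base frame: x ahead of the robot, y to its left, z up, the work surface at z = 0. Lengths are in m, angles in rad, forces in N, time in s.
With the tool pointing down it reaches from about 0.425 to 0.925 m from the base axis. Payload 6.8 kg.
Tool frame: the origin (TCP) lies midway between the tips of the shut fingers; the grasp point (between the pads) lies 19 mm behind it; z points along the fingers, y is the line along which they close (so a half turn about z gives the same grasp; the last joint's range is limited). The gripper opens to 88 mm and grips with 3 to 60 N. Pads are 20 mm wide; open, the fingers measure 115 mm over their backs; the gripper's body (75 mm by 178 mm) begins 61 mm behind the grasp point.
Start: joints at [-1.22, 0.477, 0.022, 1.555, -0.011, 1.109, -0.083], TCP at [0.299, 0.605, 0.223] pointing down, gripper open.
Joint ranges: [-2.96, 2.96], [-0.34, 2.1], [-1.41, 1.46], [0.24, 2.44], [-1.37, 4.51], [0.17, 1.92], [-2.96, 2.96]. Speed limits (rad/s): [2.39, 2.39, 3.14, 3.14, 3.14, 3.14, 3.14].

### API

Orientations are given as a unit quaternion [x, y, z, w].
In Python, from workcell import env gives the robot as it stands. The module is installed in compiled form; this text tells all that it offers. Calls block until the motion is done:
- env.move_to(position, orientation): joint-space move of the TCP to a pose.
- env.move_linear(position, velocity=0.15, orientation=None, contact_N=None): straight line of the TCP; orientation=None keeps the orientation; velocity is the mean speed in m/s. With contact_N (N) it stops when the force on the tool has changed by that much, and returns True; else False.
- env.move_j(angles): joint-space move.
- env.set_gripper(opening, f_grip=None): finger opening in m; f_grip is the grip in N (None keeps the last); returns when the fingers have stopped.
- env.hold(seconds).
- env.inverse_kinematics(position, orientation): joint angles nearest the present ones, or None.
- env.sense(): the state.
- env.capture(name): name is "scene" or "top"; returns a dict with "img" (420x560x3 uint8, red, green, blue), "K" (3x3 intrinsics, pixels), "R" (3x3) and "t" (3): a world point X has camera coordinates R X + t. Camera axes: x right, y down, z forward; pixel columns grow to the right and rows downward; lengths in m; the calibration is good to about 2 mm. A picture is of the moment at which its call begins. There is no depth.
A pose or a line that the arm cannot do raises env.Unreachable and nothing moves.
- env.sign_off(): hands the job in; it is judged then, once.
The state is a dict: "clock": time; "joint_positions": joint angles; "dq": joint speeds; "effort": joint torques, N m; "tcp_pos": TCP position; "ee_rot": TCP orientation; "contact_force": force on the tool from outside, world axes, zero at the start; "torque": the same for the moment, N m; "opening": finger opening in m; "finger_force": force on a finger pad.
Only numpy, scipy, OpenCV 4.12 (cv2) and the standard library are available. Lean on these libraries where they do the work, as an engineer would, in place of code of your own. Each camera call takes 0.05 s, during which the arm holds its last target. There are 200 camera calls.

### The job

The low paste tin at the back of the plywood caddy has to be weighed, but the spray can, the oiler and the square tin crowd round it. First stand all three aside on the steel tray, leaving the paste tin where it is; then stand the paste tin in the middle of the scale's pan and leave it there; only after that put the three back in the caddy, each on the very spot where it stood at the start. Keep all four upright, set them down without dropping them, and leave the screwdriver, hammer and glove box alone.

Things in the scene. Friction and masses are not known exactly. Their poses are not given: they have to be found in the camera images.
- spray_can: Aerosol can, round, bare metal with a paper band and a white cap narrower than the can: 52 mm diameter, straight sides up to 124 mm, the cap (45 mm diameter) from 130 up to 152 mm, 0.2 to 0.4 kg. Loose. Origin: centre of its underside; z up.
- oiler: Round white plastic oil bottle, 50 mm diameter, straight sides up to 116 mm, then a shoulder, a 26 mm grey collar and a thin grey cone nozzle to 150 mm, 0.15 to 0.31 kg. Loose. Origin: centre of its underside; z up.
- square_tin: Square metal tin with a paper band, 48 x 48 mm and 122 mm tall, with a small black screw cap (26 mm diameter, up to 140 mm, 8 mm off centre towards its +y), 0.24 to 0.48 kg. Loose. Origin: centre of its underside; x and y along its sides; z up.
- paste_tin: Low round metal tin with lid, 57 mm diameter and 46 mm tall, 0.14 to 0.28 kg. Loose. At the start it stands at the back of the caddy's middle, with one tall container at its left, one at its right and one in front, a few mm from it; which is which changes. Origin: centre of its underside; z up.
- caddy: Fixed plywood tray, no partitions, 156 mm in x, 220 in y, walls 10 thick and 45 high, floor 8 thick. Origin: centre of its underside; back is +x. At the start, in its frame to 3 mm: paste tin at (30, 0), tall containers at (30, 60), (30, -60), (-30, 0) mm. Its front corners hold a small cardboard roll and steel nuts, fixed, up to 27 mm above the bench.
- tray: Empty folded-steel tray, 280 mm along its x, 130 mm along its y, floor 2 mm thick, lip 3 mm thick and 10 mm high, fixed. It lies to one side of the caddy. Origin: centre of its underside.
- scale: Grey bench scale with a square steel pan, 140 x 140 mm, fixed (the pan does not sink). It lies on the other side of the caddy from the tray. Origin: on the bench right under the pan's middle; the pan's top is 50 mm above it; the housing (34 mm high, 160 mm wide in y) reaches 135 mm towards its -x, where the display is.
- screwdriver: Screwdriver lying on the bench in front of the caddy, about 200 mm long. Loose; leave it alone. Origin: underside, about its middle; its tip is towards +x.
- hammer: Hammer lying on the bench beyond the caddy, to the right, about 300 mm long. Loose; leave it alone. Origin: underside, about its middle; its head is towards +x.
- glove_box: Blue carton, 105 x 220 x 75 mm high, standing on the bench beyond the caddy. Loose; leave it alone. Origin: centre of its underside.

How it is judged:
On the way, in this order (a step that is already met when the one before it is completed fails the run):
1. The spray can, the oiler and the square tin all stand upright and still on the tray while the paste tin is still in its place (within 30 mm) (x of spray_can in the frame of tray between -0.13 and 0.13 m and y of spray_can in the frame of tray between -0.055 and 0.055 m and z of each of spray_can, oiler, square_tin in the frame of tray below 0.008 m and angle between each of spray_can, oiler, square_tin's own z axis and vertical below 0.1 rad and linear speed of each of spray_can, oiler, square_tin below 0.03 m/s and x of oiler in the frame of tray between -0.13 and 0.13 m and y of oiler in the frame of tray between -0.055 and 0.055 m and x of square_tin in the frame of tray between -0.13 and 0.13 m and y of square_tin in the frame of tray between -0.055 and 0.055 m and distance of paste_tin from where it was at the start of the episode below 0.03 m), for 0.2 s.
2. The paste tin stands, let go, in the middle of the scale's pan while the three tall containers are still on the tray (horizontal distance between paste_tin and scale below 0.015 m and z of paste_tin in the frame of scale between 0.045 and 0.056 m and contact force between paste_tin and the fingers below 0.1 N and angle between each of paste_tin, spray_can, oiler, square_tin's own z axis and vertical below 0.1 rad and linear speed of each of paste_tin, spray_can, oiler, square_tin below 0.03 m/s and x of spray_can in the frame of tray between -0.13 and 0.13 m and y of spray_can in the frame of tray between -0.055 and 0.055 m and z of each of spray_can, oiler, square_tin in the frame of tray below 0.008 m and x of oiler in the frame of tray between -0.13 and 0.13 m and y of oiler in the frame of tray between -0.055 and 0.055 m and x of square_tin in the frame of tray between -0.13 and 0.13 m and y of square_tin in the frame of tray between -0.055 and 0.055 m), for 0.2 s.
At the end, for the whole second after the job is handed in: The paste tin stands upright on the scale's pan within 15 mm of its middle; the spray can, the oiler and the square tin each stand upright in the caddy within 15 mm of where they stood at the start (any turn about the vertical); all are at rest and let go (horizontal distance between paste_tin and scale below 0.015 m and z of paste_tin in the frame of scale between 0.045 and 0.056 m and contact force between paste_tin and the fingers below 0.1 N and angle between each of paste_tin, spray_can, oiler, square_tin's own z axis and vertical below 0.1 rad and linear speed of each of paste_tin, spray_can, oiler, square_tin below 0.03 m/s and distance of each of spray_can, oiler, square_tin from where it was at the start of the episode below 0.015 m); the robot touches nothing.
It fails at once if The spray can, oiler, square tin or paste tin is tipped by more than 0.6 rad (angle between any of spray_can, oiler, square_tin, paste_tin's own z axis and vertical above 0.6 rad).
It fails at once if One of these four is dropped: it moves at over 0.6 m/s with no finger on it (a fall of about 20 mm) ((linear speed of spray_can above 0.6 m/s and contact force between spray_can and the fingers below 0.05 N) or (linear speed of oiler above 0.6 m/s and contact force between oiler and the fingers below 0.05 N) or (linear speed of square_tin above 0.6 m/s and contact force between square_tin and the fingers below 0.05 N) or (linear speed of paste_tin above 0.6 m/s and contact force between paste_tin and the fingers below 0.05 N)).
It fails at once if The screwdriver, hammer or glove box is shifted by more than 20 mm (distance of any of screwdriver, hammer, glove_box from where it was at the start of the episode above 0.02 m).
It also fails if it takes over 141 s, if anything falls off the work surface, if the arm or the gripper's body presses on something with over 40 N, if the wrist force passes 120 N, or if a joint passes its speed limit or range.

## Working session

There is one attempt and no reset: what is moved stays moved. The work goes in short steps, each a Python script; the robot and the scene stay as the last script left them, time stands still between calls to the robot, and variables do not carry over. Pictures are saved under pics/ and viewed, at most 14 in all, crops included, and the job is handed in when it is done.

```bash
mkdir -p pics
python3 - <<'E'
from workcell import env
import cv2,numpy as np,pickle
for n in("scene","top"):
    c=env.capture(n); cv2.imwrite(f"pics/{n}0.png",c["img"][:,:,::-1]); pickle.dump(c,open(f"{n}0.pkl","wb"))
    print(n,c["K"].round(1).tolist(),c["R"].round(3).tolist(),c["t"].round(3).tolist(), (-c["R"].T@c["t"]).round(3))
s=env.sense();print(s["clock"],s["tcp_pos"],s["ee_rot"],s["opening"])
E
```

```text
scene [[486.1, 0.0, 270.6], [0.0, 486.1, 210.7], [0.0, 0.0, 1.0]] [[0.674, 0.739, 0.001], [0.595, -0.542, -0.594], [-0.438, 0.4, -0.805]] [-0.389, -0.305, 1.207] [ 0.972 -0.361  0.79 ]
top [[413.3, 0.0, 275.9], [0.0, 413.3, 208.4], [0.0, 0.0, 1.0]] [[-0.007, -0.999, -0.032], [-0.986, 0.012, -0.167], [0.167, 0.031, -0.985]] [0.019, 0.559, 0.756] [ 0.425 -0.011  0.839]
0.1 [0.29873819 0.60471254 0.22179549] [ 2.27403733e-01  9.73800235e-01 -7.94394527e-04 -1.16945471e-04] 0.08803756001507076
```

View pics/top0.png

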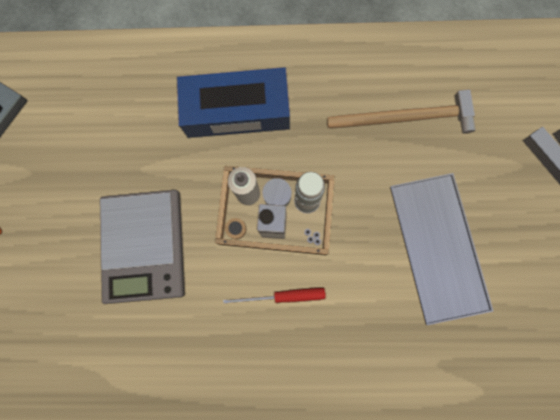

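View pics/scene0.png

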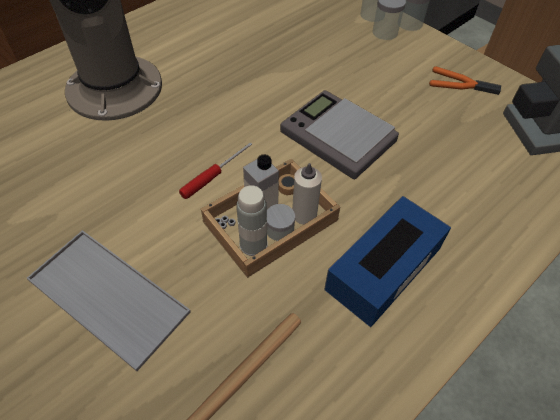

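The top view shows the oiler back left (242,182), the spray can back right (310,187), the square tin in front (270,218), the paste tin at (278,192), the scale at left (138,230) and the tray at right (440,248). I'll take enlarged crops for measuring.

Run:
```python
import cv2
a=cv2.imread("pics/top0.png");b=cv2.imread("pics/scene0.png")
cv2.imwrite("pics/c1.png",cv2.resize(a[155:265,205:345],None,fx=5.4,fy=5.4,interpolation=2))
cv2.imwrite("pics/c2.png",cv2.resize(b[145:275,190:350],None,fx=4.6,fy=4.6,interpolation=2))
L=cv2.resize(a[180:310,90:190],None,fx=4,fy=4,interpolation=2);R=cv2.resize(a[170:330,385:495],None,fx=3.6,fy=3.6,interpolation=2)[:520]
R=cv2.resize(a[170:330,385:495],None,fx=3.5,fy=3.5,interpolation=2)
import numpy as np
m=np.zeros((560,790,3),np.uint8);m[:520,:400]=L;m[:560,404:404+385]=R;cv2.imwrite("pics/c3.png",m)
```

```text
(no output)
```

View pics/c1.png

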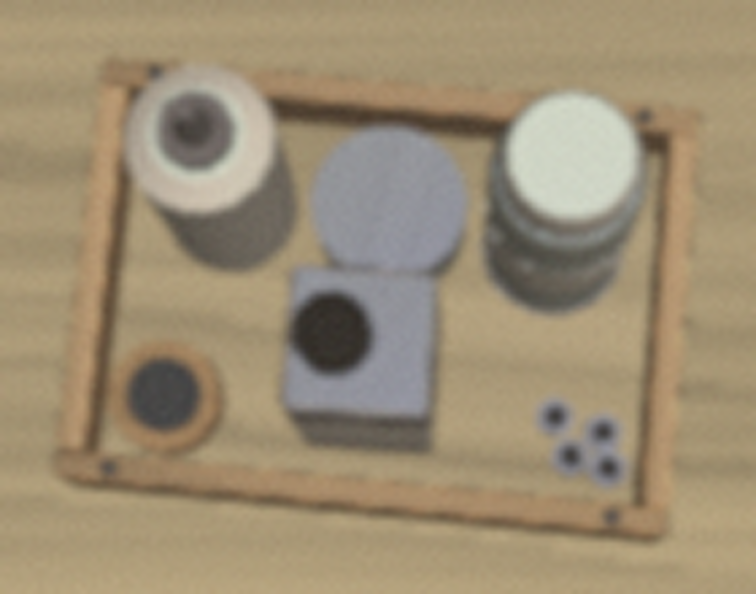

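View pics/c2.png

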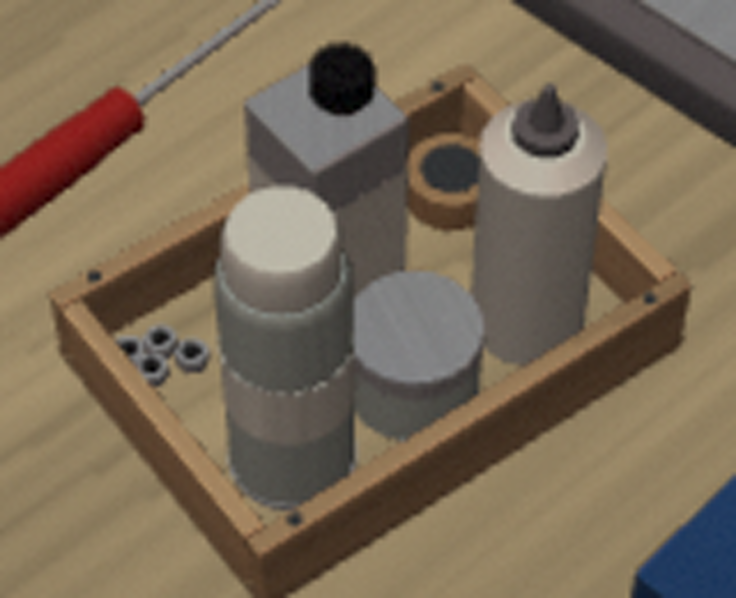

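View pics/c3.png

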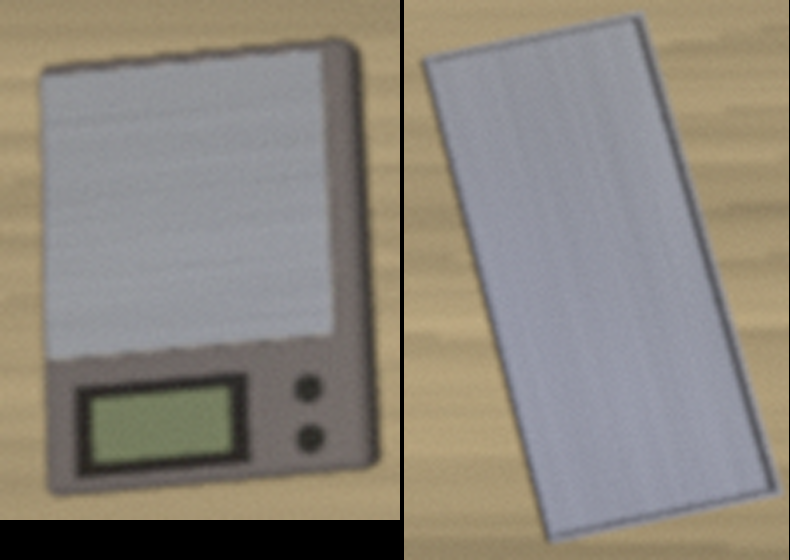

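```bash
cat > vis.py <<'E'
import numpy as np,pickle
from scipy.optimize import least_squares
C={n:pickle.load(open(n+"0.pkl","rb")) for n in("top","scene")}
def ray(n,u,v,z):
    c=C[n]; d=c["R"].T@np.linalg.solve(c["K"],[u,v,1]); o=-c["R"].T@c["t"]; return (o+d*(z-o[2])/d[2])[:2]
def crop(x0,y0,f,pts): return [((x+.5)/f-.5+x0,(y+.5)/f-.5+y0) for x,y in pts]
c1=lambda *p:crop(205,155,5.4,p)
c2=lambda *p:crop(190,145,4.6,p)
def rect(pts,hx,hy,order):
    def f(q):
        c,s=np.cos(q[2]),np.sin(q[2])
        return (np.array([[q[0]+c*a*hx-s*b*hy,q[1]+s*a*hx+c*b*hy] for a,b in order])-pts).ravel()
    r=least_squares(f,[*np.mean(pts,0),0]); return r.x.round(4),np.abs(r.fun).max().round(4)
E
python3 - <<'E'
from vis import *
T=[(1,1),(1,-1),(-1,-1),(-1,1)]
cad=np.array([ray("top",*p,.045) for p in c1((105,62),(697,112),(660,538),(57,480))])
print("caddy top",rect(cad,.078,.11,T))
cad2=np.array([ray("scene",*p,.045) for p in c2((690,290),(253,550),(50,300),(465,66))])
print("caddy scene",rect(cad2,.078,.11,T))
q=rect(np.r_[cad,cad2],.078,.11,T+T)[0]
R=np.array([[np.cos(q[2]),-np.sin(q[2])],[np.sin(q[2]),np.cos(q[2])]])
for n,p in dict(oil=(.03,.06),spray=(.03,-.06),sq=(-.03,0),paste=(.03,0)).items(): print("nom",n,q[:2]+R@p)
print("oil",ray("top",*c1((200,139))[0],.123),"tip",ray("scene",*c2((548,88))[0],.158),ray("top",*c1((186,125))[0],.158))
print("spray",ray("top",*c1((573,157))[0],.16),ray("scene",*c2((280,231))[0],.16))
print("paste",ray("top",*c1((389,202))[0],.054),ray("scene",*c2((418,327))[0],.054))
print("sq",rect(np.array([ray("top",*p,.13) for p in c1((296,268),(437,272),(430,416),(285,410))]),.024,.024,T))
print("sq cap",ray("top",*c1((332,333))[0],.148),ray("scene",*c2((342,68))[0],.148))
print("sq scene",rect(np.array([ray("scene",*p,.13) for p in c2((405,120),(316,170),(247,107))]),.024,.024,[(1,1),(1,-1),(-1,-1)]))
print("pan",rect(np.array([ray("top",*p,.05) for p in crop(90,180,4,((43,70),(322,50),(333,333),(48,358)))]),.07,.07,T))
# tray x axis long; measured with long along world x
print("tray",rect(np.array([ray("top",*p,.010) for p in crop(385,170,3.5,((21,62),(236,14),(373,492),(145,540)))]),.14,.065,T))
E
```

```text
caddy top (array([ 0.5586,  0.0161, -0.1039]), np.float64(0.0023))
caddy scene (array([ 0.5608,  0.013 , -0.1116]), np.float64(0.0039))
nom oil [0.59597569 0.0709276 ]
nom spray [ 0.58307666 -0.04837711]
nom sq [0.52987382 0.01772476]
nom paste [0.58952618 0.01127524]
oil [0.59829767 0.07194911] tip [0.59764092 0.07115889] [0.59441316 0.07232949]
spray [ 0.58193134 -0.04877659] [ 0.58267711 -0.04992841]
paste [0.59077993 0.01167381] [0.5923552  0.01122009]
sq (array([ 0.5292,  0.0185, -0.0569]), np.float64(0.0014))
sq cap [0.52925482 0.02707943] [0.53071516 0.02635666]
sq scene (array([ 0.5308,  0.0177, -0.064 ]), np.float64(0.0033))
pan (array([0.5203, 0.2851, 0.0738]), np.float64(0.0015))
tray (array([ 0.485 , -0.3086,  0.1968]), np.float64(0.003))
```

```bash
cat > rob.py <<'E'
import numpy as np
from workcell import env
CY=-.108; TY=.197
tr=lambda a:(.485+a*np.cos(TY),-.3086+a*np.sin(TY))
# spot: x,y,yaw,support z ; objects: grasp height above underside
HOME=dict(spray=(.5823,-.0492,CY,.008),square=(.530,.018,-.06,.008),oiler=(.597,.0717,CY,.008),paste=(.591,.0115,CY,.008))
TRAY=dict(spray=(*tr(-.09),TY,.002),square=(*tr(0),TY,.002),oiler=(*tr(.09),TY,.002))
SCALE=(.5203,.2851,.074,.050)
GH=dict(spray=.101,square=.099,oiler=.097,paste=.029)
FLIP=np.pi
def q(y): y=y+FLIP; return [np.cos(y/2),np.sin(y/2),0,0]
def tz(o,s): return s[3]+GH[o]-.019
def pick(o,s,lift):
    env.set_gripper(.088)
    up=max(tz(o,s)+.09,.19)
    env.move_to([s[0],s[1],up],q(s[2]))
    env.move_linear([s[0],s[1],tz(o,s)],.12)
    env.set_gripper(.03,25)
    r=env.sense(); print(o,"grip",round(r["opening"],4),r["finger_force"],r["tcp_pos"].round(4))
    env.move_linear([s[0],s[1],tz(o,s)+lift],.12)
    print("  held",round(env.sense()["opening"],4))
def place(o,s,z):
    env.move_linear([s[0],s[1],z],.2,orientation=q(s[2]))
    env.move_linear([s[0],s[1],tz(o,s)+.004],.12)
    hit=env.move_linear([s[0],s[1],tz(o,s)-.003],.015,contact_N=4)
    r=env.sense(); print("  down",hit,round(r["tcp_pos"][2]-tz(o,s),4))
    env.set_gripper(.088); env.hold(.2)
    env.move_linear([s[0],s[1],max(r["tcp_pos"][2]+.09,.19)],.2)
    print("  t",round(env.sense()["clock"],1))
def move(o,a,b,lift=.085):
    pick(o,a,lift); place(o,b,tz(o,a)+lift)
E
python3 - <<'E'
from rob import *
import rob
for F in(0,np.pi):
    rob.FLIP=F
    for n,s in [*HOME.items(),*TRAY.items(),("scale",SCALE)]:
        r=env.inverse_kinematics([s[0],s[1],.2],q(s[2])); print(n,None if r is None else np.round(r,2))
E
```

```text
spray [-0.67  0.47  0.88  1.84 -0.42  1.03 -1.3 ]
square [-0.82  0.34  0.83  1.96 -0.31  0.96 -1.47]
oiler [-0.77  0.46  0.75  1.8  -0.36  1.02 -1.57]
paste [-0.72  0.46  0.8   1.82 -0.38  1.02 -1.45]
spray [-0.28  0.39  1.08  2.01 -0.42  0.98 -0.37]
square [-0.17  0.44  0.83  1.86 -0.38  1.01 -0.55]
oiler [-0.31  0.66  1.04  1.71 -0.62  1.15 -0.46]
scale [-1.1   0.42  0.65  1.81 -0.3   1.   -1.83]
spray [-0.35  0.37  0.42  1.82 -0.18  0.98  1.61]
square [-0.44  0.27  0.35  1.94 -0.11  0.95  1.47]
oiler [-0.44  0.38  0.28  1.78 -0.12  1.    1.35]
paste [-0.39  0.37  0.34  1.8  -0.14  0.99  1.47]
spray [-0.18  0.33  0.92  2.   -0.32  0.96  2.68]
square [-0.31  0.53  1.06  1.87 -0.54  1.06  2.74]
oiler [-0.13  0.53  0.72  1.7  -0.39  1.06  2.48]
scale [-0.63  0.37  0.03  1.78 -0.01  0.99  1.05]
```

```bash
sed -i 's/^FLIP=.*/FLIP=0/' rob.py
python3 - <<'E'
from rob import *
import cv2
move("spray",HOME["spray"],TRAY["spray"])
print(env.sense()["joint_positions"].round(2))
c=env.capture("scene");cv2.imwrite("pics/s1.png",c["img"][:,:,::-1])
E
```

```text
spray grip 0.0515 24.991831050720066 [ 0.5824 -0.0493  0.0901]
  held 0.0518
  down True -0.0001
  t 10.0
[-0.14  0.33  0.87  2.01 -0.32  0.93 -0.48]
```

View pics/s1.png

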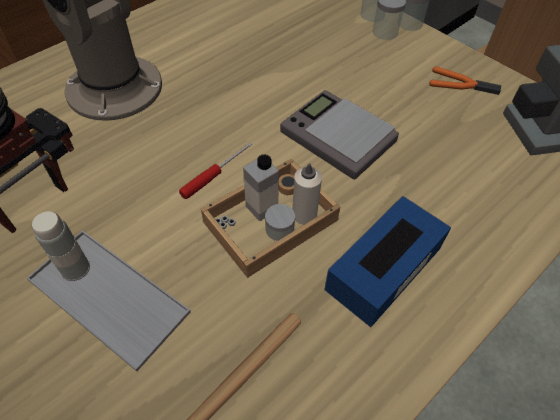

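The spray can stands upright near the front end of the tray, base at about (73,272), and nothing else has moved. Continuing with the square tin and the oiler.

Run:
```python
from rob import *
import cv2
move("square",HOME["square"],TRAY["square"])
move("oiler",HOME["oiler"],TRAY["oiler"])
c=env.capture("top");cv2.imwrite("pics/t2.png",c["img"][:,:,::-1])
c=env.capture("scene");cv2.imwrite("pics/s2.png",c["img"][:,:,::-1])
```

```text
square grip 0.048 24.853679537773132 [0.53   0.0181 0.0881]
  held 0.0479
  down True 0.0
  t 18.9
oiler grip 0.05 24.985502008348703 [0.5971 0.0717 0.0861]
  held 0.0496
  down True -0.0
  t 28.1
```

View pics/s2.png

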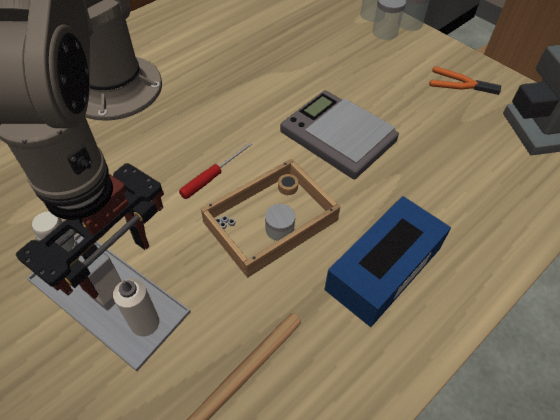

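The three stand upright on the tray, with the oiler base at about (144,328), and the paste tin is still at (280,222). The paste tin goes to the scale next.

Run:
```python
from rob import *
import cv2
move("paste",HOME["paste"],SCALE,.12)
env.move_linear([.50,.05,.30],.25)
a=env.capture("top")["img"][:,:,::-1]; b=env.capture("scene")["img"][:,:,::-1]
cv2.imwrite("pics/t3.png",a);cv2.imwrite("pics/s3.png",b)
import numpy as np
m=np.zeros((520,800,3),np.uint8)
m[:520,:400]=cv2.resize(a[180:310,90:190],None,fx=4,fy=4,interpolation=2)
x=cv2.resize(b[80:180,275:405],None,fx=3,fy=3,interpolation=2);m[:300,405:795]=x
y=cv2.resize(b[205:365,20:200],None,fx=1.35,fy=1.35);m[303:303+y.shape[0],405:405+y.shape[1]]=y
cv2.imwrite("pics/c4.png",m)
```

```text
paste grip 0.0562 25.000106741208583 [0.591  0.0113 0.0181]
  held 0.0561
  down True 0.0001
  t 37.3
```

View pics/c4.png

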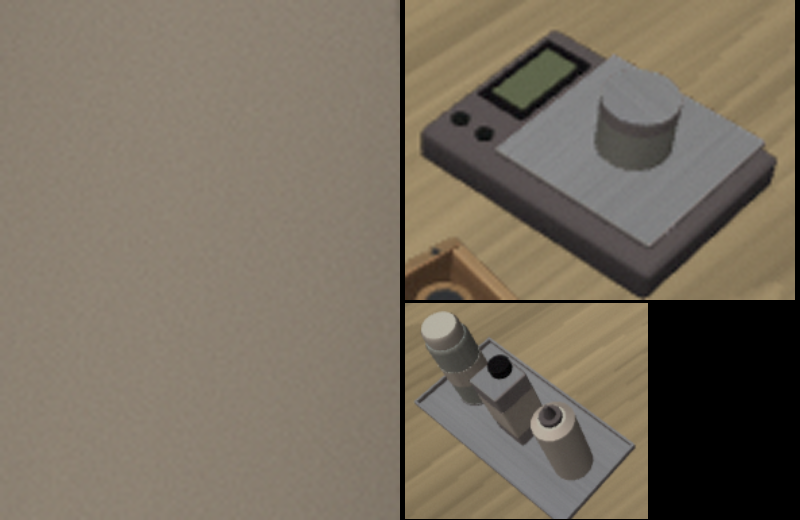

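Run:
```python
from vis import *
cc=lambda *p:crop(275,80,3,[(x-405,y) for x,y in p])
pts=np.array([ray("scene",*p,.05) for p in cc((763,147),(650,244),(497,150),(617,57))])
print(pts.round(4).tolist(),rect(pts,.07,.07,[(1,1),(1,-1),(-1,-1),(-1,1)]))
print("tin top",ray("scene",*cc((640,100))[0],.096))
print("tin bottom rim near/left/right",[ray("scene",*p,.05).round(4).tolist() for p in cc((635,168))])
# predicted pixels for tin at command pos
c=C["scene"]
def pr(X):
    u=c["K"]@(c["R"]@X+c["t"]);u=u[:2]/u[2];return ((u+.5-[275,80])*3-.5+[405,0]).round(0)
th=np.linspace(0,2*np.pi,60)
for z in(.05,.096):
    P=np.array([pr(np.array([.5203+.0285*np.cos(t),.2851+.0285*np.sin(t),z])) for t in th]);print(z,P.min(0),P.max(0))
print("pan",[pr(np.array([.5203+.07*(a*np.cos(.074)-b*np.sin(.074)),.2851+.07*(a*np.sin(.074)+b*np.cos(.074)),.05])) for a,b in((1,1),(1,-1),(-1,-1),(-1,1))])
```

```text
[[0.5859, 0.353], [0.5939, 0.2222], [0.4591, 0.2091], [0.4493, 0.3471]] (array([0.522 , 0.2828, 0.068 ]), np.float64(0.0045))
tin top [0.52286226 0.2818151 ]
tin bottom rim near/left/right [[0.5381, 0.2689]]
0.05 [592. 117.] [671. 172.]
0.096 [599.  68.] [682. 124.]
pan [array([768., 142.]), array([650., 246.]), array([495., 147.]), array([615.,  53.])]
```

The crop shows the paste tin on the pan, within about 3 mm of its middle by calibration (tin top at crop (640,100)). All three tall containers stand on the tray. Now putting them back.

Run:
```python
from rob import *
import cv2
for o in("oiler","square","spray"): move(o,TRAY[o],HOME[o])
env.move_linear([.45,-.25,.30],.25)
env.hold(.3)
for n in("top","scene"): cv2.imwrite(f"pics/{n}5.png",env.capture(n)["img"][:,:,::-1])
b=cv2.imread("pics/scene5.png");a=cv2.imread("pics/scene0.png")
f=lambda i:cv2.resize(i[85:275,185:405],None,fx=1.8,fy=1.8,interpolation=2)
cv2.imwrite("pics/c5.png",np.hstack([f(a),f(b)]))
```

```text
oiler grip 0.0499 24.98499090434052 [ 0.5733 -0.2911  0.0801]
  held 0.0496
  down True -0.0001
  t 47.5
square grip 0.0476 24.895033836364746 [ 0.4851 -0.3086  0.082 ]
  held 0.048
  down True -0.0001
  t 56.4
spray grip 0.0519 24.99224399914965 [ 0.3968 -0.3263  0.0841]
  held 0.0517
  down True 0.0
  t 65.1
```

View pics/c5.png

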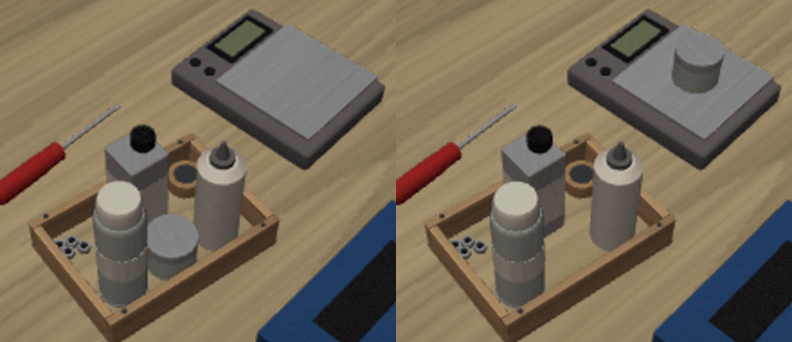

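Before and after views match: the spray can cap is at (120,200) before and (516,200) after, which is the same point given the 396 px panel offset. The square tin and oiler line up the same way, and the paste tin is still on the pan.

```bash
python3 -c "
from workcell import env
print(env.sign_off())"
```

```text
the job is handed in; nothing more can be done
None
```

The job is handed in at about 67 s on the robot clock, no verdict shown: the paste tin stands about 3 mm from the middle of the scale's pan, and the spray can, oiler and square tin are back upright in the caddy, matching their starting spots in the before/after pictures.

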